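# Pack the tape measure flat in its hinged case and shut the lid

## Robot

A 7-joint arm with a two-finger parallel gripper is mounted at the origin on a cart in front of the work surface, level with it; the furniture and walls round the work are solid. World frame = base frame: x ahead of the robot, y to its left, z up, the work surface at z = 0. Lengths are in m, angles in rad, forces in N, time in s.
With the tool pointing down it reaches from about 0.4 to 0.9 m from the base axis. Payload 5.6 kg.
Tool frame: the origin (TCP) lies midway between the tips of the shut fingers; the grasp point (between the pads) lies 19 mm behind it; z points along the fingers, y is the line along which they close (so a half turn about z gives the same grasp; the last joint's range is limited). The gripper opens to 92 mm and grips with 3 to 60 N. Pads are 20 mm wide; open, the fingers measure 128 mm over their backs; the gripper's body (75 mm by 189 mm) begins 69 mm behind the grasp point.
Start: joints at [-1.355, 0.468, -0.012, 1.603, 0.006, 1.071, -0.056], TCP at [0.166, 0.628, 0.215] pointing down, gripper open.
Joint ranges: [-2.53, 2.53], [-0.31, 2.02], [-1.57, 1.55], [0.28, 2.44], [-1.29, 4.43], [0.15, 1.84], [-2.92, 2.92]. Speed limits (rad/s): [2.57, 2.57, 3.14, 3.14, 3.14, 3.14, 3.14].

## Interface

Orientations are given as a rotation vector (axis times angle).
In Python, from plant import env, grab_frame, camera_model, models gives the robot as it stands. The module is installed in compiled form; this text tells all that it offers.
- The arm moves only by the tool drive_tool, never from a script. Its argument "motion" is a list of rows, each a list of 7 numbers: the turn, a rotation vector about the world's x, y, z in degrees, then the shift along the world's x, y, z in cm, then the closure, from 0 (fully open) to 1 (shut). A call has 1 to 10 rows; each row shifts and turns the commanded pose from where the row before left it; what a row does not reach is not made up. A row lasts 1/10 s, in which the tool goes at most 50 mm and 8.59 degrees, less where a joint would pass 70% of its speed; a pose out of reach is approached as far as the arm can. A call is refused whole if a number of a shift passes 5 or a number of a turn 8.59, either way. A call with a gripper value outside its range is refused whole. The fingers move at their own pace and stop on an object; the grip force is fixed at half the most. Time passes only in rows, so rows that do not move let the fingers close. It gives the time, the measured TCP pose, the force, the opening and the grip force at its end, in the units of the state.
- env.sense(): the state, without advancing time (a new reading comes with each control period).
- grab_frame(name): name is "scene" or "top"; returns the picture (480x640x3 uint8, red, green, blue); there is no depth.
- camera_model(name): a dict with "fx", "fy", "cx", "cy" (pixels), "D" ([k1, k2, p1, p2, k3] as OpenCV has them; the pictures are not rectified), "world_to_cam" (4x4, takes a point from world to camera coordinates). Camera axes: x right, y down, z forward; pixel columns grow to the right and rows downward; lengths in m; the calibration is good to about 2 mm. A picture is of the moment at which its call begins. camera_model takes no time and is no camera call.
- env.hand_in(): hands the job in; it is judged then, once.
Trained networks look in the newest picture that a camera, given by its name, has taken for a name from the list of things; names that differ only in an ending like _2 or _b are one class to them, and where a whole thing is asked for, a point or a joint stands for the part that bears it (a point fixed in the world has none). Each returns a list of dicts, best first, with "confidence" (0 to 1); they miss things now and then, are a little off and sometimes report something else, mostly with a low value. They report only what shows in the picture. A call takes as long as a camera call. They do not tell look-alikes from the thing itself.
- models.cut_out(camera, query): "mask" (480x640 bool, what is visible of it).
- models.landmark_of(camera, query): "xyz" ([x, y, z] in m, in world coordinates, good to about 4 mm: a listed point, or the origin of a listed thing).
The state is a dict: "t": time; "q": joint angles; "joint_vel": joint speeds; "joint_efforts": joint torques, N m; "ee_pos": TCP position; "orientation": TCP orientation; "force": force on the tool from outside, world axes, zero at the start; "ft_torque": the same for the moment, N m; "width": finger opening in m; "grasp_force": force on a finger pad.
Only numpy, scipy, OpenCV 4.12 (cv2) and the standard library are available. Lean on these libraries where they do the work, as an engineer would, in place of code of your own. Each camera call takes 0.05 s, during which the arm holds its last target. There are 200 camera calls.

## Task

The tape measure stands on its edge on the bench; stood like that it is too tall for the small plywood case. Take hold of it and lay it flat on the bench without knocking it over or dropping it, let go, then take it again from above and set it down flat in the larger, empty bay of the case. When nothing stands above the rim, lower the lid until it is fully shut without slamming it; leave the steel block in its own bay and everything else on the bench where it is.

Things in the scene. Friction and masses are not known exactly. Their poses are not given: they have to be found in the camera images.
- tape: Yellow tape measure with a black round face: rounded slab 57 (own x) x 62 (own y) x 31 mm (own z), 0.22 kg. Origin: middle of the plain back face; own z goes from there to the black face. At the start it stands on its edge, own x up, black face to the right within 0.35 rad; it topples if pushed. Flat: own z vertical, either face up. Pinch it along own y (faces at -29, +32 mm), or when flat also along own x (+-28 mm).
- tape_center (a point): Middle of the tape measure, on its own z 15.5 mm from the back face; 29 mm above the bench while it stands, 15.5 mm when it lies flat on it. A hook stands out 2 mm on its -y face at own x -29 to -15 mm. Tape measure, cork block and flat wooden block stand in a row from right to left, in any order.
- case: Shallow plywood case, fixed, 126 (own x, away from the robot) x 210 (own y, to the left) x 52 mm high; walls 8, floor 6 mm. Origin: centre of its underside. A divider 6 mm thick, 30 mm high at own y = -32 mm leaves the larger, empty bay at the left and the smaller at the right. 46 mm high inside under the lid. The open lid stands at the far side: open the fingers along own y.
- tape_bay (a point): Centre of the larger bay on its floor, 6 mm above the bench. The bay is 126 mm along the case's own y (-29 to +97 mm) and 110 mm along its own x (-55 to +55 mm).
- lid (a joint): Angle of the case's lid, rad: 0 shut, 1.57 upright, 1.8 the stop, leaning back; open at 1.5 to 1.75 at the start. Stiff hinge: it stays at any angle and yields to about 2 N at its front edge, damped. The lid is a plate 126 x 210 x 8 mm with a brass lip 36 mm wide, 9 mm out, at the middle of its front edge.
- lid_hinge (a point): middle of the hinge line, at the far rim (own x = +63 mm of the case), 52.5 mm above the bench, on the lid's inner face; the hinge line runs along the case's own y
- lid_edge (a point): middle of the lid's free (front) edge on its outer face, 126 mm from the hinge line and 8 mm out from the inner face; above the front wall of the case when shut
- setting_block: Ground steel block 26 x 40 x 13 mm lying in the smaller bay (case's own y -97 to -35 mm), where it stays. Origin: centre of its underside.
- cork: Cork sanding block 40 x 64 x 27 mm lying on the bench, a bystander. Origin at the centre of its underside.
- oak_block: Flat brown wooden block 47 x 73 x 19 mm lying on the bench, a bystander. Origin at the centre of its underside.
There are look-alikes about, which are no part of the job. What is shaped like the tape but red is not meant.

How it is judged:
On the way, in this order (a step that is already met when the one before it is completed fails the run):
1. the tape measure lies flat on the bench, released and at rest ((angle between tape's own z axis and vertical below 0.15 rad or angle between tape's own z axis and vertical above 2.99 rad) and contact force between the fingers and tape below 0.05 N and linear speed of tape below 0.03 m/s and height (world z) of tape_center below 0.02 m), for 0.2 s.
2. the tape measure lies flat in the larger bay below the rim, released and at rest, the lid still open ((angle between tape's own z axis and vertical below 0.15 rad or angle between tape's own z axis and vertical above 2.99 rad) and x of tape_center in the frame of case between -0.055 and 0.055 m and y of tape_center in the frame of case between -0.029 and 0.097 m and z of tape_center in the frame of case between 0.015 and 0.028 m and contact force between the fingers and tape below 0.05 N and linear speed of tape below 0.03 m/s and value of joint lid above 0.8 rad), for 0.2 s.
At the end, for the whole second after the job is handed in: The lid is shut (under 0.04 rad). The tape measure lies flat (within 0.15 rad, either face up) and at rest on the floor of the larger bay, its middle 15 to 28 mm above the bench; the steel block is still in the smaller bay (value of joint lid below 0.04 rad and linear speed of tape below 0.03 m/s and (angle between tape's own z axis and vertical below 0.15 rad or angle between tape's own z axis and vertical above 2.99 rad) and x of tape_center in the frame of case between -0.055 and 0.055 m and y of tape_center in the frame of case between -0.029 and 0.097 m and z of tape_center in the frame of case between 0.015 and 0.028 m and x of setting_block in the frame of case between -0.055 and 0.055 m and y of setting_block in the frame of case between -0.097 and -0.035 m and z of setting_block in the frame of case between 0 and 0.03 m); the robot touches nothing.
It fails at once if the tape measure falls: it moves faster than 0.45 m/s while no finger touches it (knocked over, thrown, or dropped from more than about 10 mm) (contact force between the fingers and tape below 0.05 N and linear speed of tape above 0.45 m/s).
It fails at once if the lid is slammed: faster than 2.5 rad/s in its last 0.35 rad (value of joint lid below 0.35 rad and velocity of joint lid below -2.5 rad/s).
It fails at once if the cork block or the flat wooden block is moved by more than 30 mm (distance of any of cork, oak_block from where it was at the start of the episode above 0.03 m).
It also fails if it takes over 72 s, if anything falls off the work surface, if the arm or the gripper's body presses on something with over 40 N, if the wrist force passes 120 N, or if a joint passes its speed limit or range.

## Working session

There is one attempt and no reset: what is moved stays moved. The work goes in short steps, Python scripts to look and compute and a tool call to move; the robot and the scene stay as the last step left them, time stands still between calls to the robot, and variables do not carry over. Pictures are saved under pics/ and viewed, at most 10 in all, crops included, and the job is handed in when it is done.

Besides the shell and the picture viewer there is one more tool, called after "Call:" as a command line: name --pt "numbers of a row" for each row, then --argument value for the rest. drive_tool: Moves the arm, as the interface text tells. Its arguments: {"type":"object","properties":{"motion":{"type":"array"}},"required":["motion"]}

```bash
mkdir -p pics; cat > h.py <<'E'
import numpy as np, cv2
from plant import env, grab_frame, camera_model, models
def save(c,n):
    im=grab_frame(c); cv2.imwrite(f'pics/{n}.png',im[:,:,::-1]); return im
def cam(c):
    m=camera_model(c); K=np.array([[m['fx'],0,m['cx']],[0,m['fy'],m['cy']],[0,0,1.]]); return K,np.array(m['D'],float),np.array(m['world_to_cam'])
def proj(c,P):
    K,D,T=cam(c); return cv2.projectPoints(np.atleast_2d(P).astype(float),cv2.Rodrigues(T[:3,:3])[0],T[:3,3],K,D)[0][:,0]
def ray(c,uv):
    K,D,T=cam(c); p=cv2.undistortPoints(np.array([[uv]],float),K,D)[0,0]
    return -T[:3,:3].T@T[:3,3], T[:3,:3].T@np.array([*p,1])
def onz(c,uv,z):
    o,d=ray(c,uv); return o+d*(z-o[2])/d[2]
def tri(c1,a,c2,b):
    o1,d1=ray(c1,a);o2,d2=ray(c2,b)
    s=np.linalg.lstsq(np.c_[d1,-d2],o2-o1,rcond=None)[0]
    p,q=o1+s[0]*d1,o2+s[1]*d2; return (p+q)/2,np.linalg.norm(p-q)
E
python3 - <<'E'
from h import *
np.set_printoptions(precision=4,suppress=True)
for c in('scene','top'):
    save(c,c+'0'); T=cam(c)[2]; print(c,-T[:3,:3].T@T[:3,3])
    for q in('tape','tape_center','case','tape_bay','lid_hinge','lid_edge','setting_block','cork','oak_block'):
        print(q,[(np.round(r['xyz'],3).tolist(),round(r['confidence'],2)) for r in models.landmark_of(c,q)][:3])
E
```

```text
scene [ 0.1894 -0.5971  0.8304]
tape [([0.518, 0.26, 0.028], 0.97), ([0.395, 0.355, 0.027], 0.9)]
tape_center [([0.393, 0.334, 0.027], 0.97)]
case [([0.505, -0.222, 0.005], 0.73)]
tape_bay [([0.5, -0.188, 0.003], 0.83)]
lid_hinge [([0.566, -0.21, 0.051], 0.9)]
lid_edge [([0.589, -0.21, 0.177], 0.7)]
setting_block [([0.51, -0.294, 0.007], 0.8)]
cork []
oak_block [([0.454, 0.134, -0.003], 0.66)]
top [0.4253 0.042  1.1051]
tape [([0.397, 0.348, 0.026], 0.86), ([0.521, 0.259, 0.029], 0.75)]
tape_center [([0.392, 0.336, 0.028], 0.87), ([0.521, 0.244, 0.031], 0.65)]
case [([0.508, -0.222, -0.004], 0.84), ([0.509, -0.297, 0.007], 0.41), ([0.521, 0.245, 0.029], 0.29)]
tape_bay [([0.503, -0.195, 0.006], 0.75), ([0.509, -0.297, 0.009], 0.5), ([0.519, 0.248, 0.032], 0.29)]
lid_hinge [([0.57, -0.21, 0.053], 0.68)]
lid_edge [([0.585, -0.208, 0.174], 0.66)]
setting_block [([0.508, -0.299, 0.007], 0.63)]
cork [([0.515, 0.388, 0.0], 0.88), ([0.501, -0.192, 0.004], 0.48), ([0.521, 0.26, 0.029], 0.22)]
oak_block [([0.454, 0.139, 0.002], 0.91), ([0.569, -0.211, 0.055], 0.31)]
```

```bash
python3 -c "
import cv2,numpy as np
a=cv2.imread('pics/scene0.png');b=cv2.imread('pics/top0.png')
print(a.shape)"
```

```text
(480, 640, 3)
```

View pics/scene0.png

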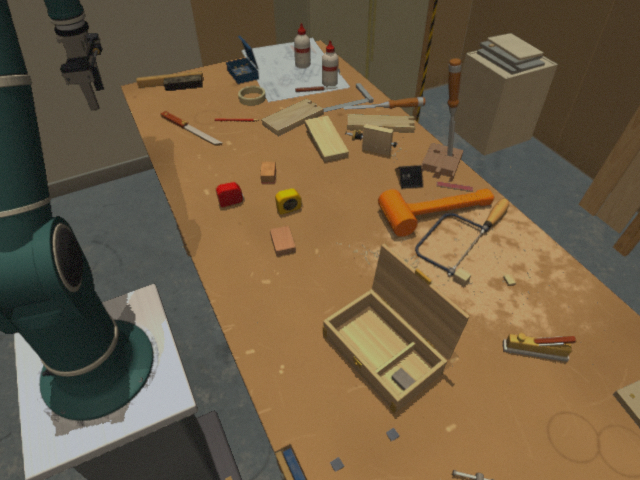

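View pics/top0.png

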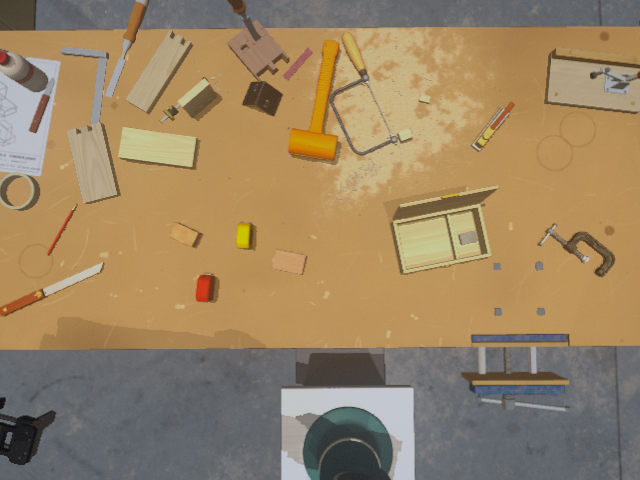

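The scene view shows the yellow tape at about (288,201), the red look-alike at (229,194), and the case at about (385,345) with its lid open. In the top view the tape is at (244,236), the cork at (184,235), the oak block at (290,262) and the case at (443,240). Next I'll fit box silhouettes to the masks in both views to get poses and yaws.

```bash
cat > fit.py <<'E'
from h import *
from scipy.optimize import minimize
def box(a,b): return np.array([[x,y,z] for x in(a[0],b[0]) for y in(a[1],b[1]) for z in(a[2],b[2])],float)
def sil(c,parts):
    m=np.zeros((960,1280),np.uint8)
    for P in parts: cv2.fillConvexPoly(m,cv2.convexHull(np.round((proj(c,P)*2+.5)*16).astype(np.int32)),1,cv2.LINE_8,4)
    return m>0
def Rz(a): return cv2.Rodrigues(np.array([0,0,a],float))[0]
def fit(masks,parts,x0,step):
    big={c:cv2.resize(m.astype(np.uint8),(1280,960),interpolation=cv2.INTER_NEAREST)>0 for c,m in masks.items()}
    def cost(p):
        q=parts(p); return sum(1-(sil(c,q)&b).sum()/(sil(c,q)|b).sum() for c,b in big.items())
    s=np.vstack([x0]+[np.array(x0)+np.eye(len(x0))[i]*step[i] for i in range(len(x0))])
    r=minimize(cost,x0,method='Nelder-Mead',options=dict(initial_simplex=s,xatol=1e-4,fatol=1e-5)); return r.x,r.fun
def tape_stand(p):  # x,y,yaw of own z from -y; p[3]=bottom height
    b=box((-.0155,-.031,0),(.0155,.031,.057))  # (own z, across, up)
    # round corners: keep octagon-like in the across/up plane
    b=np.array([[u,v,w] for u in(-.0155,.0155) for v,w in[(-.031,.008),(-.023,0),(.023,0),(.031,.008),(.031,.049),(.023,.057),(-.023,.057),(-.031,.049)]])
    return [b@Rz(p[2]-np.pi/2).T+[p[0],p[1],p[3]]]
def case(p):
    B=box((-.063,-.105,0),(.063,.105,.052)); t=p[3]
    L=box((0,-.105,0),(.126,.105,.008)); X=np.c_[.063-L[:,0]*np.cos(t)+L[:,2]*np.sin(t),L[:,1],.0525+L[:,0]*np.sin(t)+L[:,2]*np.cos(t)]
    return [q@Rz(p[2]).T+[p[0],p[1],0] for q in(B,X)]
def mask(c,q,near):
    u=proj(c,near)[0]
    R=[r for r in models.cut_out(c,q)]
    if not R: return None
    return min(R,key=lambda r:np.hypot(*(np.argwhere(r['mask']).mean(0)[::-1]-u)))['mask']
E
python3 - <<'E'
from fit import *
np.set_printoptions(precision=4,suppress=True)
for c in('scene','top'): grab_frame(c)
mt={c:mask(c,'tape',[.52,.25,.029]) for c in('scene','top')}
mc={c:mask(c,'case',[.52,-.22,.06]) for c in('scene','top')}
ml={c:mask(c,'lid',[.58,-.21,.11]) for c in('scene','top')}
ct={c:np.argwhere(m).mean(0)[::-1] for c,m in mt.items()}
print(ct,[m.sum() for m in [*mt.values(),*mc.values(),*[x for x in ml.values() if x is not None]]]); print('tri',tri('scene',ct['scene'],'top',ct['top']))
for y0 in(-.25,.25): print('tape',fit(mt,tape_stand,[.52,.25,y0,0],[.01,.01,.15,.005]))
print('case',fit(mc,case,[.507,-.222,.17,1.6],[.01,.01,.1,.1]))
u={c:{k:(mc[c]|ml[c]) if ml[c] is not None else mc[c]}[k] for c in mc for k in[c]}
print('case+lid',fit(u,case,[.507,-.222,.17,1.6],[.01,.01,.1,.1]))
from scipy.spatial.transform import Rotation as R
s=env.sense(); print(s['t'],s['ee_pos'],R.from_rotvec(s['orientation']).as_matrix(),s['force'],s['width'])
ov=cv2.imread('pics/top0.png')[150:320,150:520]; 
out=[]
for c,(x,y,w,h) in dict(scene=(200,130,270,290),top=(150,170,360,130)).items():
    im=cv2.imread(f'pics/{c}0.png').copy()
    for m,col in((mt[c],(255,0,0)),(mc[c],(255,0,255))): cv2.drawContours(im,cv2.findContours(m.astype(np.uint8),0,1)[0],-1,col,1)
    out.append(cv2.resize(im[y:y+h,x:x+w],None,fx=2,fy=2)); 
cv2.imwrite('pics/ov_s.png',out[0])
E
```

```text
{'scene': array([288.112 , 201.2057]), 'top': array([244.8704, 235.3863])} [np.int64(598), np.int64(409), np.int64(12779), np.int64(6255), np.int64(4959), np.int64(1433)]
tri (array([0.5153, 0.24  , 0.0295]), np.float64(0.0011219515352951309))
tape (array([ 0.5159,  0.2392, -0.0762,  0.0007]), np.float64(0.2677667485677694))
tape (array([ 0.5161,  0.2385, -0.0559,  0.0019]), np.float64(0.2613525403031305))
case (array([ 0.5046, -0.2224,  0.1892,  1.6659]), np.float64(0.11081329215530311))
case+lid (array([ 0.5049, -0.2226,  0.1871,  1.664 ]), np.float64(0.10917869067785968))
1.4 [0.1664 0.6283 0.2146] [[-0.9667  0.256   0.0001]
 [ 0.256   0.9667 -0.    ]
 [-0.0001  0.     -1.    ]] [0.0831 0.0409 0.1875] 0.09202621113455002
```

View pics/ov_s.png

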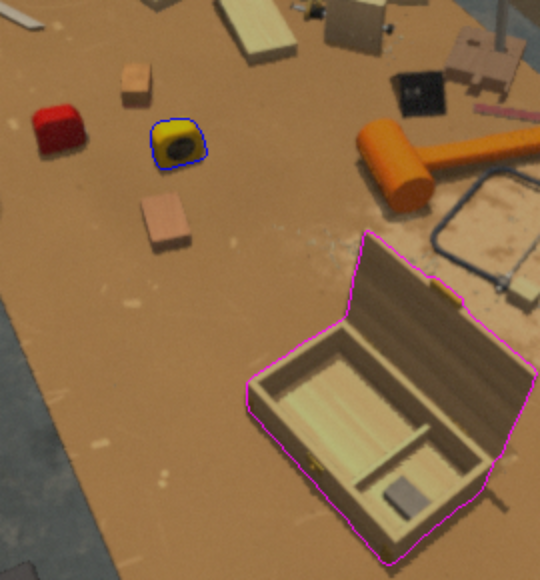

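The masks look right and triangulation agrees:
- **Tape:** centre at (0.516, 0.239, 0.0295), pinch axis at about -4° from world x.
- **Case:** (0.505, -0.2225), yaw 0.188, lid at 1.66.

I'll move over the tape first.

Call:
drive_tool --pt "0 0 -7.9 3.5 -3.9 0 0" --pt "0 0 -7.9 3.5 -3.9 0 0" --pt "0 0 -7.9 3.5 -3.9 0 0" --pt "0 0 -7.9 3.5 -3.9 0 0" --pt "0 0 -7.9 3.5 -3.9 0 0" --pt "0 0 -7.9 3.5 -3.9 0 0" --pt "0 0 -7.9 3.5 -3.9 0 0" --pt "0 0 -7.9 3.5 -3.9 0 0" --pt "0 0 -7.9 3.5 -3.9 0 0" --pt "0 0 -7.9 3.5 -3.9 0 0"

```text
t: 2.4
ee_pos: [0.5015, 0.2548, 0.215]
orientation: [-2.3, -2.14, -0.001]
force: [0.8, 0.2, -0.4]
width: 0.0923
grasp_force: 0.0
```

Call:
drive_tool --pt "-7.5 0.5 0 0 0 0 0" --pt "-7.5 0.5 0 0 0 0 0" --pt "-7.5 0.5 0 0 0 0 0" --pt "-7.5 0.5 0 0 0 0 0" --pt "-7.5 0.5 0 0 0 0 0" --pt "-7.5 0.5 0 0 0 0 0" --pt "0 0 0 0 0 0 0" --pt "0 0 0 0 0 0 0"

```text
t: 3.2
ee_pos: [0.5003, 0.2562, 0.2139]
orientation: [1.825, 1.708, -0.757]
force: [-0.0, -0.3, 1.3]
width: 0.0918
grasp_force: 0.0
```

```bash
cat > st.py <<'E'
from plant import env
import numpy as np
from scipy.spatial.transform import Rotation as R
np.set_printoptions(precision=4,suppress=True)
s=env.sense(); M=R.from_rotvec(s['orientation']).as_matrix()
print(s['t'],'p',s['ee_pos'],'q',np.array(s['q']),'\nty',M[:,1],'tz',M[:,2],'yaw_y',np.degrees(np.arctan2(M[1,1],M[0,1])),'F',s['force'],s['width'],s['grasp_force'])
E
python3 st.py
```

```text
3.2 p [0.5003 0.2562 0.2139] q [-1.1458  0.7105  0.5217  1.5379  0.2388  1.515  -0.7873] 
ty [ 0.9978 -0.0662 -0.0002] tz [-0.047  -0.7063 -0.7064] yaw_y -3.7977971914342468 F [-0.0388 -0.3343  1.3142] 0.0918129782915477 0.0
```

Call:
drive_tool --pt "8.5 -0.6 0 0 0 0 0" --pt "8.5 -0.6 0 0 0 0 0" --pt "8.5 -0.6 0 0 0 0 0" --pt "8.5 -0.6 0 0 0 0 0" --pt "8.5 -0.6 0 0 0 0 0" --pt "8.5 -0.6 0 0 0 0 0" --pt "8.5 -0.6 0 0 0 0 0" --pt "8.5 -0.6 0 0 0 0 0" --pt "8.5 -0.6 0 0 0 0 0" --pt "8.5 -0.6 0 0 0 0 0"

```text
t: 4.2
ee_pos: [0.5018, 0.2538, 0.2185]
orientation: [-1.898, -1.768, -0.693]
force: [-0.6, 0.9, -0.7]
width: 0.0917
grasp_force: 0.0
```

Call:
drive_tool --pt "5 -0.3 0 0 0 0 0" --pt "0 0 0 0 0 0 0" --pt "0 0 0 0 0 0 0"

```text
t: 4.5
ee_pos: [0.5006, 0.2548, 0.2157]
orientation: [-1.843, -1.717, -0.749]
force: [0.5, 0.2, -0.1]
width: 0.0919
grasp_force: 0.0
```

```bash
python3 st.py
```

```text
4.5 p [0.5006 0.2548 0.2157] q [-0.3121  0.3173  0.2223  2.0909 -1.1114  0.956   0.6068] 
ty [ 0.9974 -0.0722  0.0033] tz [ 0.0526  0.6931 -0.7189] yaw_y -4.1426461235125664 F [ 0.4962  0.1671 -0.1375] 0.09193749262411366 0.0
```

Call:
drive_tool --pt "0 0 0 0.3 -2.3 -1.4 0" --pt "0 0 0 0.3 -2.3 -1.4 0" --pt "0 0 0 0.3 -2.3 -1.4 0" --pt "0 0 0 0.3 -2.3 -1.4 0" --pt "0 0 0 0.3 -2.3 -1.4 0" --pt "0 0 0 0 0 0 0" --pt "0 0 0 0 0 0 0"

```text
t: 5.2
ee_pos: [0.5152, 0.1424, 0.1453]
orientation: [-1.838, -1.719, -0.746]
force: [0.2, 0.1, -0.5]
width: 0.0919
grasp_force: 0.0
```

```bash
python3 st.py
```

```text
5.2 p [0.5152 0.1424 0.1453] q [-0.1261  0.4782  0.2837  2.0786 -1.1124  1.0575  0.8778] 
ty [ 0.9977 -0.0673  0.0022] tz [ 0.0484  0.6939 -0.7184] yaw_y -3.858242584327393 F [ 0.1537  0.0647 -0.4542] 0.09193436499783857 0.0
```

Call:
drive_tool --pt "0 0 0 0 2 -2.5 0" --pt "0 0 0 0 2 -2.5 0" --pt "0 0 0 0 2 -2 0" --pt "0 0 0 0 0 0 0" --pt "0 0 0 0 0 0 0"

```text
t: 5.7
ee_pos: [0.5148, 0.2025, 0.0754]
orientation: [-1.836, -1.719, -0.746]
force: [-0.2, 0.3, 0.4]
width: 0.0923
grasp_force: 0.0
```

```bash
python3 st.py; python3 - <<'E'
from h import *
out=[]
for c,(x,y,w,h) in dict(scene=(220,140,130,130),top=(180,190,130,130)).items():
    out.append(cv2.resize(grab_frame(c)[y:y+h,x:x+w,::-1],(400,400),interpolation=cv2.INTER_CUBIC))
cv2.imwrite('pics/app.png',np.hstack(out))
E
```

```text
5.7 p [0.5148 0.2025 0.0754] q [-0.1401  0.5983  0.1551  2.1012 -1.2707  0.9095  0.9853] 
ty [ 0.9978 -0.0664  0.0018] tz [ 0.0475  0.6947 -0.7177] yaw_y -3.807033818289058 F [-0.2073  0.3073  0.4329] 0.09225792490506467 0.0
```

View pics/app.png

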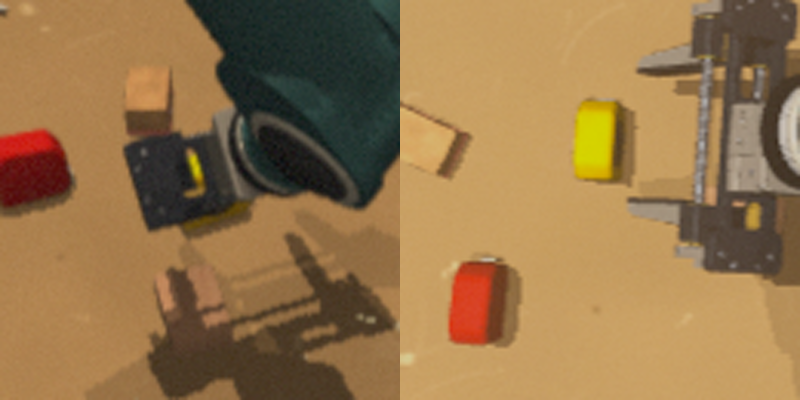

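The fingers straddle the tape correctly: in the top crop the tape is centred on row 140 and the fingers on row 137. Joint 5 is close to its limit, so I'll reduce the lean to 30° before closing in.

Call:
drive_tool --pt "-7.5 0.5 0 0 0 0 0" --pt "-7.5 0.5 0 0 0 0 0" --pt "0 0 0 0 1 -1.3 0" --pt "0 0 0 0 1 -1.4 0" --pt "0 0 0 0 1 -1.4 0" --pt "0 0 0 0.1 1.1 -1.3 0" --pt "0 0 0 0 0 0 0" --pt "0 0 0 0 0 0 0"

```text
t: 6.6
ee_pos: [0.5164, 0.2416, 0.021]
orientation: [-2.01, -1.876, -0.523]
force: [-0.3, -0.9, -0.1]
width: 0.0915
grasp_force: 0.0
```

```bash
python3 st.py
```

```text
6.6 p [0.5164 0.2416 0.021 ] q [-0.3688  0.6163  0.1761  2.0755 -1.1673  0.6417  0.7283] 
ty [ 0.9976 -0.0693  0.0023] tz [ 0.0357  0.4845 -0.8741] yaw_y -3.976007376374182 F [-0.2643 -0.8694 -0.0743] 0.09154157835071168 0.0
```

Call:
drive_tool --pt "0 0 0 0 0 0 0.15" --pt "0 0 0 0 0 0 0.22" --pt "0 0 0 0 0 0 0.28" --pt "0 0 0 0 0 0 0.32" --pt "0 0 0 0 0 0 0.36" --pt "0 0 0 0 0 0 0.45" --pt "0 0 0 0 0 0 0.6" --pt "0 0 0 0 0 0 1" --pt "0 0 0 0 0 0 1" --pt "0 0 0 0 0 0 1"

```text
t: 7.6
ee_pos: [0.5161, 0.2423, 0.0204]
orientation: [-2.01, -1.876, -0.523]
force: [-0.5, -2.1, 4.5]
width: 0.0598
grasp_force: 30.0
```

```bash
python3 st.py
```

```text
7.6 p [0.5161 0.2423 0.0204] q [-0.3687  0.6175  0.1747  2.0755 -1.1685  0.6408  0.7291] 
ty [ 0.9976 -0.0689  0.0018] tz [ 0.035   0.4847 -0.874 ] yaw_y -3.95046629518725 F [-0.4955 -2.0705  4.4953] 0.05976725594196047 29.990316512994468
```

Call:
drive_tool --pt "0 0 0 0 0 1 1" --pt "0 0 0 0 0 2 1" --pt "0 0 0 0 0 2 1" --pt "0 0 0 0 0 1 1" --pt "-7.5 0.5 0 0 0 0 1" --pt "-7.5 0.5 0 0 0 0 1" --pt "-7.5 0.5 0 0 0 0 1" --pt "-7.5 0.5 0 0 0 0 1" --pt "-7.5 0.5 0 0 0 0 1" --pt "-7.5 0.5 0 0 0 0 1"

```text
t: 8.6
ee_pos: [0.5152, 0.2433, 0.0809]
orientation: [2.139, 2.001, -0.303]
force: [0.0, -0.1, -3.9]
width: 0.0598
grasp_force: 30.0
```

Call:
drive_tool --pt "-7.5 0.5 0 0 0 0 1" --pt "-7.5 0.5 0 0 0 0 1" --pt "-7.5 0.5 0 0 0 0 1" --pt "-7.5 0.5 0 0 0 0 1" --pt "-7.5 0.5 0 0 0 0 1" --pt "-7.5 0.5 0 0 0 0 1" --pt "0 0 0 0 0 0 1" --pt "0 0 0 0 0 0 1"

```text
t: 9.4
ee_pos: [0.5152, 0.2422, 0.079]
orientation: [1.63, 1.526, -0.961]
force: [0.3, 0.1, -1.5]
width: 0.0599
grasp_force: 30.0
```

```bash
python3 st.py; python3 - <<'E'
from h import *
out=[]
for c,(x,y,w,h) in dict(scene=(220,140,130,130),top=(180,190,130,130)).items():
    out.append(cv2.resize(grab_frame(c)[y:y+h,x:x+w,::-1],(400,400),interpolation=cv2.INTER_CUBIC))
cv2.imwrite('pics/rot.png',np.hstack(out))
E
```

```text
9.4 p [0.5152 0.2422 0.079 ] q [-1.3025  1.1681  0.8164  1.4571  0.0428  1.4796 -0.6655] 
ty [ 0.9979 -0.065   0.0011] tz [-0.0564 -0.8738 -0.4829] yaw_y -3.7249087396203113 F [ 0.2769  0.0639 -1.4569] 0.05986396740472567 29.985482866541133
```

View pics/rot.png

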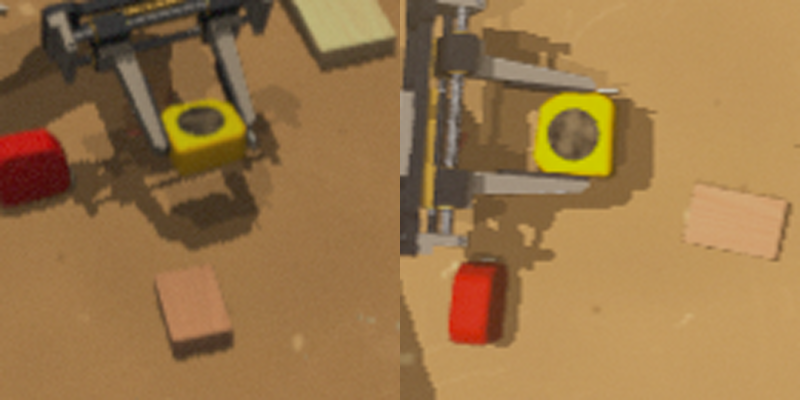

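The tape is held level with the black face up, at crop (575,135) in the top view. The red look-alike is close to the gripper body, so I'll shift 2 cm forward while lowering.

Call:
drive_tool --pt "0 0 0 1 0 -1 1" --pt "0 0 0 1 0 -1.5 1" --pt "0 0 0 0 0 -1.5 1" --pt "0 0 0 0 0 -1.2 1" --pt "0 0 0 0 0 -0.7 1" --pt "0 0 0 0 0 -0.3 1" --pt "0 0 0 0 0 0 1" --pt "0 0 0 0 0 0 1"

```text
t: 10.3
ee_pos: [0.5358, 0.2426, 0.0185]
orientation: [1.63, 1.525, -0.96]
force: [0.2, 0.3, -2.6]
width: 0.0597
grasp_force: 30.0
```

```bash
python3 st.py
```

```text
10.3 p [0.5358 0.2426 0.0185] q [-1.2522  1.2664  0.7843  1.3844  0.0103  1.4502 -0.6878] 
ty [ 0.9979 -0.0651  0.0025] tz [-0.0558 -0.8739 -0.4828] yaw_y -3.73290419515445 F [ 0.2078  0.3075 -2.6293] 0.05972568647894383 29.985574577112857
```

Call:
drive_tool --pt "0 0 0 0 0 -0.2 1" --pt "0 0 0 0 0 -0.2 1" --pt "0 0 0 0 0 -0.1 1" --pt "0 0 0 0 0 -0.1 1" --pt "0 0 0 0 0 0 1"

```text
t: 10.8
ee_pos: [0.5359, 0.2428, 0.0158]
orientation: [1.629, 1.521, -0.962]
force: [-3.0, 3.4, 10.4]
width: 0.0601
grasp_force: 30.0
```

Call:
drive_tool --pt "0 0 0 0 0 0.2 1" --pt "0 0 0 0 0 0 1" --pt "0 0 0 0 0 0 0.3" --pt "0 0 0 0 0 0 0.2" --pt "0 0 0 0 0 0 0.1" --pt "0 0 0 0 0 0 0" --pt "0 0 0 0 0 0 0" --pt "0 0 0 0 0 0 0"

```text
t: 11.6
ee_pos: [0.5357, 0.2423, 0.014]
orientation: [1.63, 1.525, -0.961]
force: [0.4, 0.1, -0.3]
width: 0.0919
grasp_force: 0.0
```

```bash
python3 st.py; python3 - <<'E'
from h import *
out=[]
for c,(x,y,w,h) in dict(scene=(220,140,130,130),top=(180,190,130,130)).items():
    out.append(cv2.resize(grab_frame(c)[y:y+h,x:x+w,::-1],(400,400),interpolation=cv2.INTER_CUBIC))
cv2.imwrite('pics/rel.png',np.hstack(out))
E
```

```text
11.6 p [0.5357 0.2423 0.014 ] q [-1.2505  1.2724  0.7816  1.3822  0.0078  1.4475 -0.6903] 
ty [ 0.9979 -0.0655  0.0019] tz [-0.0564 -0.874  -0.4827] yaw_y -3.7536676367532005 F [ 0.3517  0.0583 -0.2775] 0.0918657820927412 0.0
```

View pics/rel.png

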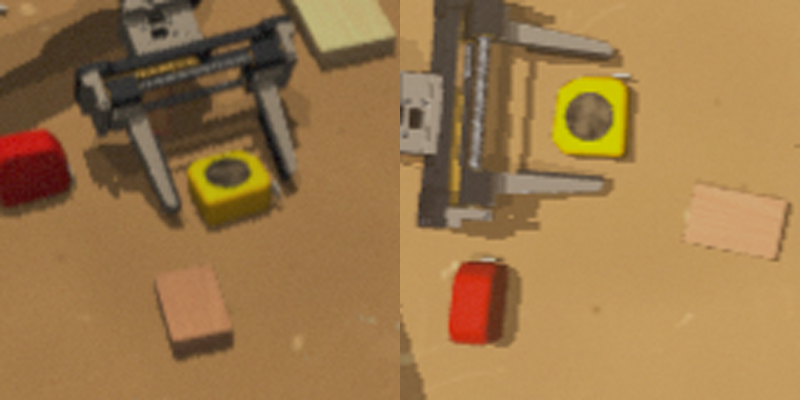

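The tape lies flat and released at top crop (590,118), clear of the oak block (735,220) and the red look-alike (475,300). Next I'll measure it, then retreat upward.

```bash
python3 - <<'E'
from fit import *
np.set_printoptions(precision=4,suppress=True)
def flat(p):
    b=np.array([[v,w,u] for u in(0,.031) for v,w in[(-.0305,.02),(-.022,.0285),(.022,.0285),(.0305,.02),(.0305,-.02),(.022,-.0285),(-.022,-.0285),(-.0305,-.02)]])
    return [b@Rz(p[2]).T+[p[0],p[1],p[3]]]
for c in('scene','top'):
    grab_frame(c); print([(np.round(r['xyz'],3),r['confidence']) for r in models.landmark_of(c,'tape_center')])
mt={c:mask(c,'tape',[.535,.25,.0155]) for c in('scene','top')}
ct={c:np.argwhere(m).mean(0)[::-1] for c,m in mt.items()}
print(tri('scene',ct['scene'],'top',ct['top']),[m.sum() for m in mt.values()])
print(fit(mt,flat,[.535,.25,-.066,0],[.01,.01,.15,.005]))
E
```

```text
[(array([0.536, 0.247, 0.016]), 0.82), (array([0.393, 0.338, 0.026]), 0.59)]
[(array([0.54 , 0.251, 0.016]), 0.78), (array([0.393, 0.335, 0.029]), 0.63)]
(array([0.5347, 0.247 , 0.0175]), np.float64(0.0007890900623021703)) [np.int64(517), np.int64(611)]
(array([ 0.535 ,  0.2471, -0.0255,  0.0008]), np.float64(0.2623855837231054))
```

Call:
drive_tool --pt "0 0 0 0 0.5 2 0" --pt "0 0 0 0 0 3 0" --pt "0 0 0 0 0 4 0" --pt "7.5 -0.5 0 0 0 3 0" --pt "7.5 -0.5 0 0 0 0 0" --pt "7.5 -0.5 0 0 0 0 0" --pt "7.5 -0.5 0 0 0 0 0" --pt "7.5 -0.5 0 0 0 0 0" --pt "7.5 -0.5 0 0 0 0 0" --pt "7.5 -0.5 0 0 0 0 0"

```text
t: 13.0
ee_pos: [0.5364, 0.2477, 0.1366]
orientation: [2.219, 2.075, -0.153]
force: [0.4, 0.0, -0.6]
width: 0.0919
grasp_force: 0.0
```

Call:
drive_tool --pt "7.5 -0.5 0 0 0 0 0" --pt "0 0 0 0 0 0 0" --pt "0 0 0 0 0 0 0"

```text
t: 13.3
ee_pos: [0.5362, 0.2469, 0.1356]
orientation: [2.287, 2.134, -0.017]
force: [-0.7, 0.4, 0.0]
width: 0.0918
grasp_force: 0.0
```

```bash
python3 st.py
```

```text
13.3 p [0.5362 0.2469 0.1356] q [-0.9908  0.5244  0.6562  1.8488 -0.3776  0.9045 -0.2299] 
ty [ 0.9976 -0.069   0.0026] tz [ 0.0014 -0.0172 -0.9999] yaw_y -3.9564122980571534 F [-0.6866  0.3648  0.0271] 0.09178611930508207 0.0
```

Call:
drive_tool --pt "1 0 0 0 0.2 -3 0" --pt "0 0 0 0 0 -3 0" --pt "0 0 0 0 0 -3 0" --pt "0 0 0 0 0 -2 0" --pt "0 0 0 0 0 -1.3 0" --pt "0 0 0 0 0 -0.4 0" --pt "0 0 0 0 0 0 0.15" --pt "0 0 0 0 0 0 0.22" --pt "0 0 0 0 0 0 0.28" --pt "0 0 0 0 0 0 0.32"

```text
t: 14.3
ee_pos: [0.5362, 0.2497, 0.008]
orientation: [2.295, 2.145, 0.003]
force: [-0.2, -0.2, 0.6]
width: 0.0631
grasp_force: 0.0
```

Call:
drive_tool --pt "0 0 0 0 0 0 0.36" --pt "0 0 0 0 0 0 0.45" --pt "0 0 0 0 0 0 1" --pt "0 0 0 0 0 0 1" --pt "0 0 0 0 0 0 1"

```text
t: 14.8
ee_pos: [0.5361, 0.2496, 0.0079]
orientation: [2.295, 2.145, 0.003]
force: [-0.6, -0.8, 5.4]
width: 0.0597
grasp_force: 30.0
```

```bash
python3 st.py
```

```text
14.8 p [0.5361 0.2496 0.0079] q [-0.8832  0.7034  0.5215  1.8976 -0.5374  0.6809 -0.105 ] 
ty [ 0.9977 -0.0677  0.0015] tz [ 0.0015  0.0008 -1.    ] yaw_y -3.880552239854001 F [-0.5874 -0.7684  5.4434] 0.059740261259601635 29.988734358921647
```

Call:
drive_tool --pt "0 0 0 0 0 2 1" --pt "0 0 0 0 0 3 1" --pt "0 0 0 0 0 3 1" --pt "0 0 0 0 0 3 1" --pt "0 0 -6 -0.3 -3 2 1" --pt "0 0 -6 -0.3 -3.5 1 1" --pt "0 0 -6 -0.3 -3.5 0 1" --pt "0 0 -6 -0.3 -3.5 0 1" --pt "0 0 -6 -0.3 -3.5 0 1" --pt "0 0 -6 -0.3 -3.5 0 1"

```text
t: 15.8
ee_pos: [0.5167, 0.0432, 0.1468]
orientation: [2.849, 1.325, -0.001]
force: [1.6, 0.3, -1.9]
width: 0.0592
grasp_force: 30.0
```

Call:
drive_tool --pt "0 0 -6 -0.3 -3.5 0 1" --pt "0 0 -6 -0.3 -3.5 0 1" --pt "0 0 -6 -0.3 -3.5 0 1" --pt "0 0 -6 -0.3 -3.5 0 1" --pt "0 0 -6 -0.3 -3.5 0 1" --pt "0 0 -6 -0.3 -3.5 0 1" --pt "0 0 -3.4 -0.2 -2.4 0 1" --pt "0 0 0 0 0 0 1" --pt "0 0 0 0 0 0 1"

```text
t: 16.7
ee_pos: [0.497, -0.1895, 0.1466]
orientation: [-3.128, -0.293, 0.002]
force: [0.2, 1.2, -1.7]
width: 0.0594
grasp_force: 30.0
```

```bash
python3 st.py
```

```text
16.7 p [ 0.497  -0.1895  0.1466] q [-0.4874  0.5302  1.0329  1.9985 -0.569   0.9359 -0.5429] 
ty [ 0.1854 -0.9827 -0.0001] tz [-0.001 -0.    -1.   ] yaw_y -79.31455085347163 F [ 0.2082  1.1549 -1.735 ] 0.05938537968429623 29.983125566504896
```

Call:
drive_tool --pt "0 0 0 0 0 -2 1" --pt "0 0 0 0 0 -3 1" --pt "0 0 0 0 0 -3 1" --pt "0 0 0 0 0 -2.5 1" --pt "0 0 0 0 0 -1.5 1" --pt "0 0 0 0 0 -0.7 1" --pt "0 0 0 0 0 -0.3 1" --pt "0 0 0 0 0 0 1" --pt "0 0 0 0 0 0 1"

```text
t: 17.6
ee_pos: [0.4984, -0.1897, 0.018]
orientation: [3.127, 0.294, 0.003]
force: [0.1, 0.1, -1.8]
width: 0.0597
grasp_force: 30.0
```

```bash
python3 st.py; python3 - <<'E'
from h import *
out=[]
for c,(x,y,w,h) in dict(scene=(310,240,170,170),top=(370,160,150,150)).items():
    out.append(cv2.resize(grab_frame(c)[y:y+h,x:x+w,::-1],(400,400),interpolation=cv2.INTER_CUBIC))
cv2.imwrite('pics/bay.png',np.hstack(out))
E
```

```text
17.6 p [ 0.4984 -0.1897  0.018 ] q [-0.3184  0.7132  0.8111  2.0508 -0.7993  0.7226 -0.3737] 
ty [ 0.1862 -0.9825  0.0013] tz [ 0.0018 -0.001  -1.    ] yaw_y -79.27059403032773 F [ 0.1092  0.057  -1.8204] 0.05968350217515673 29.98317946214229
```

View pics/bay.png

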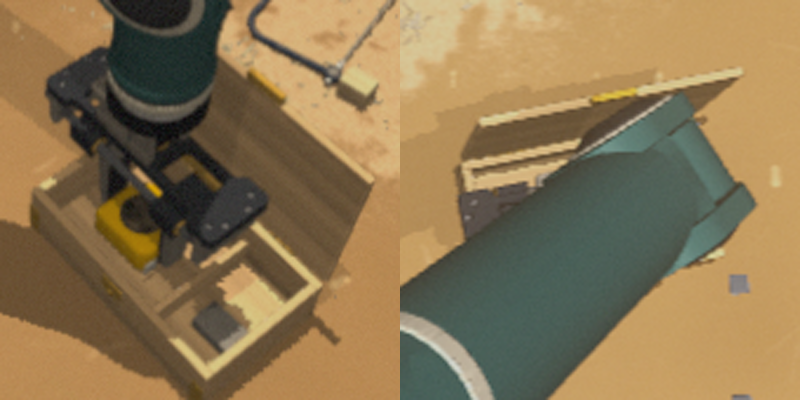

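The tape is inside the larger bay (scene crop (130,225)). The fingers are clear of the divider and the steel block is still at (220,325).

Call:
drive_tool --pt "0 0 0 0 0 -0.2 1" --pt "0 0 0 0 0 -0.2 1" --pt "0 0 0 0 0 0 1" --pt "0 0 0 0 0 0 0.32" --pt "0 0 0 0 0 0 0.25" --pt "0 0 0 0 0 0 0.2" --pt "0 0 0 0 0 0 0.2" --pt "0 0 0 0 0 0 0.2" --pt "0 0 0 0 0 0 0.2" --pt "0 0 0 0 0 0 0.2"

```text
t: 18.7
ee_pos: [0.4977, -0.1896, 0.0131]
orientation: [3.127, 0.293, 0.0]
force: [0.1, -0.2, -0.5]
width: 0.0742
grasp_force: 0.0
```

```bash
python3 st.py
```

```text
18.7 p [ 0.4977 -0.1896  0.0131] q [-0.3125  0.7204  0.8028  2.0518 -0.8069  0.7159 -0.368 ] 
ty [ 0.186  -0.9825  0.0007] tz [ 0.0002 -0.0007 -1.    ] yaw_y -79.28064094417228 F [ 0.1397 -0.192  -0.547 ] 0.07415925997229642 0.0
```

Released. I'll rise, shut the fingers above the case, and check the tape with the camera.

Call:
drive_tool --pt "0 0 0 0 0 2 0.2" --pt "0 0 0 0 0 3 0.2" --pt "0 0 0 0 0 4 0.2" --pt "0 0 0 0 0 4 0.6" --pt "0 0 0 0 0 4 1" --pt "0 0 0 0 0 4 1" --pt "0 0 0 0 0 3 1" --pt "0 0 0 3 -0.3 0 1" --pt "0 0 0 3.5 -0.3 0 1" --pt "0 0 0 3.5 -0.3 0 1"

```text
t: 19.7
ee_pos: [0.5991, -0.1979, 0.2535]
orientation: [-3.127, -0.295, -0.002]
force: [0.4, 0.1, 0.4]
width: 0.0195
grasp_force: 0.0
```

Call:
drive_tool --pt "0 0 0 3 -0.1 0 1" --pt "0 0 0 0 0 0 1" --pt "0 0 0 0 0 0 1"

```text
t: 20.0
ee_pos: [0.6271, -0.2, 0.2525]
orientation: [3.127, 0.293, -0.003]
force: [-1.3, -0.1, -0.9]
width: 0.0008
grasp_force: 0.0
```

```bash
python3 st.py; python3 - <<'E'
from h import *
out=[]
for c,(x,y,w,h) in dict(scene=(310,240,170,170),top=(370,160,150,150)).items():
    out.append(cv2.resize(grab_frame(c)[y:y+h,x:x+w,::-1],(400,400),interpolation=cv2.INTER_CUBIC))
    for q in('tape_center','lid_edge'): print(c,q,[(np.round(r['xyz'],3),round(r['confidence'],2)) for r in models.landmark_of(c,q)])
cv2.imwrite('pics/lid.png',np.hstack(out))
E
```

```text
20.0 p [ 0.6271 -0.2     0.2525] q [-0.4202  0.6271  1.0384  1.5881 -0.559   1.2539 -0.6696] 
ty [ 0.1856 -0.9826  0.0011] tz [-0.0015 -0.0014 -1.    ] yaw_y -79.3023526535424 F [-1.2884 -0.1231 -0.9363] 0.0007813292843036652 0.0
scene tape_center [(array([0.393, 0.336, 0.023]), 0.68), (array([ 0.497, -0.19 ,  0.021]), 0.67)]
scene lid_edge [(array([ 0.588, -0.21 ,  0.178]), 0.87)]
top tape_center [(array([0.392, 0.335, 0.03 ]), 0.58)]
top lid_edge []
```

View pics/lid.png

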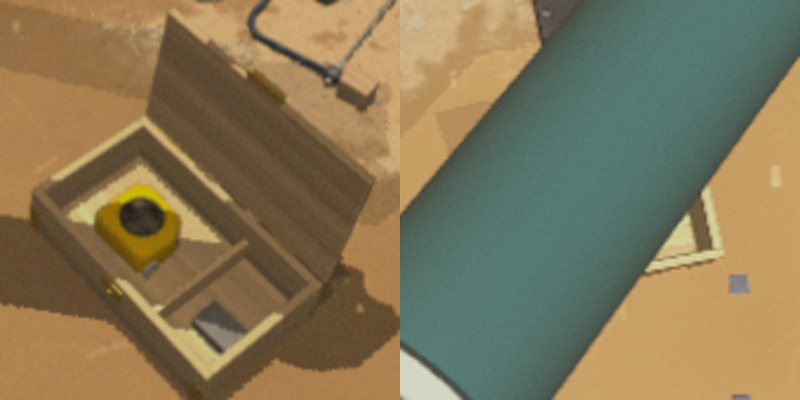

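The tape lies flat in the bay at scene crop (140,220), and the steel block is still in its own bay at (220,325). The finger is now beyond the lid, so I'll lower it behind the lid and begin pushing.

Call:
drive_tool --pt "0 0 0 0 0 -3 1" --pt "0 0 0 0 0 -3 1" --pt "0 0 0 0 0 -2.8 1" --pt "0 0 0 0 0 0 1" --pt "0 0 0 -1 -0.2 0 1" --pt "0 0 0 -1 -0.2 0 1" --pt "0 0 0 -1 -0.2 0 1" --pt "0 0 0 -1 -0.2 0 1" --pt "0 0 0 -1 -0.2 0 1" --pt "0 0 0 -1 -0.2 0 1"

```text
t: 21.3
ee_pos: [0.5675, -0.2118, 0.1659]
orientation: [3.127, 0.294, 0.003]
force: [2.3, 0.4, 0.5]
width: 0.0007
grasp_force: 1.0
```

```bash
python3 st.py
```

```text
21.3 p [ 0.5675 -0.2118  0.1659] q [-0.4077  0.6262  1.005   1.8077 -0.6071  1.0503 -0.5539] 
ty [ 0.1861 -0.9825  0.0012] tz [ 0.002  -0.0008 -1.    ] yaw_y -79.27292737611654 F [2.2858 0.3599 0.5284] 0.0007393615836500072 0.9980391478165984
```

Call:
drive_tool --pt "0 0 0 -1.1 -0.2 -0.3 1" --pt "0 0 0 -1.1 -0.2 -0.3 1" --pt "0 0 0 -1 -0.2 -0.45 1" --pt "0 0 0 -1 -0.2 -0.45 1" --pt "0 0 0 -0.9 -0.2 -0.6 1" --pt "0 0 0 -0.9 -0.2 -0.6 1" --pt "0 0 0 -0.75 -0.1 -0.8 1" --pt "0 0 0 -0.75 -0.1 -0.8 1" --pt "0 0 0 -0.6 -0.1 -0.9 1" --pt "0 0 0 -0.6 -0.1 -0.9 1"

```text
t: 22.3
ee_pos: [0.4802, -0.2279, 0.1034]
orientation: [3.127, 0.293, 0.0]
force: [1.2, -0.8, 1.6]
width: 0.0003
grasp_force: 0.7
```

```bash
python3 st.py
```

```text
22.3 p [ 0.4802 -0.2279  0.1034] q [-0.3586  0.5931  0.9715  2.0272 -0.6509  0.8641 -0.4019] 
ty [ 0.1858 -0.9826  0.0013] tz [ 0.0003 -0.0012 -1.    ] yaw_y -79.2895113916815 F [ 1.1971 -0.7987  1.577 ] 0.00029226015625773724 0.6533105077687651
```

Force still shows steady contact with the lid at about 0.4 rad. I'll lower the last part slowly.

Call:
drive_tool --pt "0 0 0 -0.3 -0.1 -0.7 1" --pt "0 0 0 -0.3 -0.1 -0.7 1" --pt "0 0 0 -0.2 0 -0.7 1" --pt "0 0 0 -0.1 0 -0.7 1" --pt "0 0 0 -0.1 0 -0.6 1" --pt "0 0 0 0 0 -0.5 1" --pt "0 0 0 0 0 -0.3 1" --pt "0 0 0 0 0 -0.2 1" --pt "0 0 0 0 0 -0.1 1" --pt "0 0 0 0 0 0 1"

```text
t: 23.3
ee_pos: [0.4706, -0.2295, 0.0607]
orientation: [-3.126, -0.293, -0.001]
force: [-6.3, 3.4, 19.9]
width: -0.0001
grasp_force: 10.1
```

```bash
python3 st.py
```

```text
23.3 p [ 0.4706 -0.2295  0.0607] q [-0.2962  0.6427  0.8986  2.0631 -0.7273  0.7863 -0.3303] 
ty [ 0.1859 -0.9826 -0.0015] tz [ 0.0007  0.0017 -1.    ] yaw_y -79.28691095868454 F [-6.2528  3.4327 19.9295] -8.796478462292452e-05 10.093004432819725
```

Call:
drive_tool --pt "0 0 0 0 0 0.5 1" --pt "0 0 0 0 0 2 1" --pt "0 0 0 0 0 4 1" --pt "0 0 0 0 4 4 1" --pt "0 0 0 0 4 4 1" --pt "0 0 0 0 4 2 1" --pt "0 0 0 0 4 0 1" --pt "0 0 0 0 4 0 1" --pt "0 0 0 0 0 0 1" --pt "0 0 0 0 0 0 1"

```text
t: 24.3
ee_pos: [0.4709, -0.0378, 0.2149]
orientation: [3.127, 0.298, 0.001]
force: [0.1, -0.4, -1.3]
width: 0.0006
grasp_force: 0.0
```

```bash
python3 st.py; python3 - <<'E'
from fit import *
np.set_printoptions(precision=4,suppress=True)
out=[]
for c,(x,y,w,h) in dict(scene=(310,240,170,170),top=(370,160,150,150)).items():
    out.append(cv2.resize(grab_frame(c)[y:y+h,x:x+w,::-1],(400,400),interpolation=cv2.INTER_CUBIC))
    print(c,[(np.round(r['xyz'],3),round(r['confidence'],2)) for r in models.landmark_of(c,'lid_edge')])
    m={c:mask(c,'case',[.505,-.2225,.05])}
    print(fit(m,lambda p:case([.505,-.2225,.187,p[0]]),[.1],[-.08]))
cv2.imwrite('pics/end.png',np.hstack(out))
E
```

```text
24.3 p [ 0.4709 -0.0378  0.2149] q [-1.0494  0.3352  1.2852  2.0758 -0.3832  1.0019 -0.9469] 
ty [ 0.1892 -0.9819  0.0009] tz [ 0.0005 -0.0008 -1.    ] yaw_y -79.0960349683633 F [ 0.1413 -0.4124 -1.2903] 0.0005605659206712326 0.0
scene [(array([ 0.443, -0.239,  0.064]), 0.56)]
(array([0.02]), np.float64(0.022628397909428055))
top [(array([ 0.44 , -0.236,  0.06 ]), 0.82)]
(array([-0.06]), np.float64(0.49722806346778814))
```

View pics/end.png

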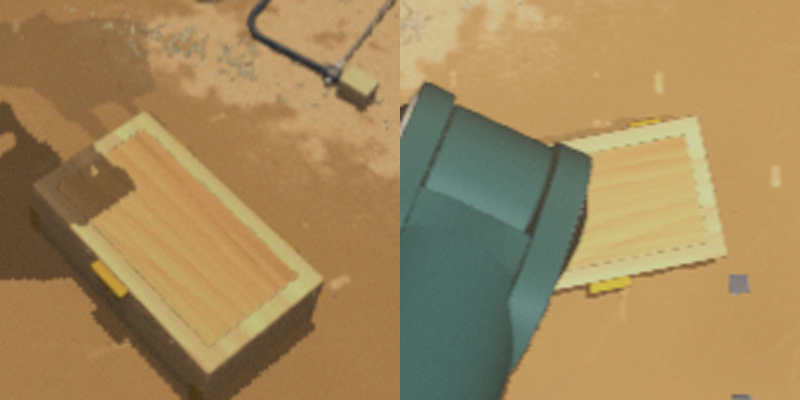

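The picture shows the lid shut flush on the rim, the lip at scene crop (110,278), and the arm clear of everything.

```bash
python3 -c "
from plant import env
print(env.hand_in())"
```

```text
the job is handed in; nothing more can be done
None
```

I laid the tape flat on the bench, set it flat in the larger bay and shut the lid without slamming it, then handed the job in at about 24 s; no verdict was returned.

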